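Let down the ledge gate and hold the board holder's spring jaw open at the width rider

TASK

Let the small steel gate in front of the ledge down until it lies fully down on its rests, keeping hold of it on the way so that it does not drop, and then let go of it. Next pull the front jaw of the circuit-board holder out against its spring until its pointer stands level with the rider on the scale, and keep it there for the board to be put in: finish while still holding the jaw still at the rider. Leave the other things on the ledge and the counter where they are.

Things in the scene. Friction and masses are not known exactly. Their poses are not given: they have to be found in the camera images.
- ledge: concrete ledge on the counter, 280 x 840 mm, 50 mm tall; origin under its centre, x axis pointing away from the robot. Along its front edge: the gate in the middle between two posts (207 mm either side of the gate's middle, 169 mm tall from the counter), and fixed grilles (145 mm tall from the counter) outside the posts. A wooden picture-tube mount (130 x 120 x 108 mm) is screwed down at its left rear
- gate_angle (a joint): angle of the small steel gate (rad): 0 = upright (closed), 1.571 = fully down, level, on its rests. Starts at 0 to 0.22. A grille 366 mm wide, 105 mm tall, 0.6 to 0.9 kg, hinged along its bottom edge; its top swings towards the robot. Hinge friction (0.22 N m) holds it up to about 0.3 rad; further down it falls if let go
- gate_hinge (a point): middle of the gate's hinge line, fixed, at the ledge's front, 55 mm above the counter. x axis: level, square to the closed gate, pointing away from the robot over the ledge; y axis along the hinge; z up. The gate's top swings down towards -x of this frame
- gate_bow (a point): middle of the cross-bar of the gate's bow handle: round steel, 10 mm thick, 120 mm long, parallel to the hinge and 150 mm from the hinge line, 45 mm beyond the gate's top rail (12 mm thick): between bar and rail is an open window 34 mm clear and 110 mm long. The frame turns with the gate; its z axis points from hinge to bar
- gate: the gate leaf with its bow handle (moves as one); origin on the hinge line, z axis pointing from the hinge to the bow handle
- holder: circuit-board holder screwed to the ledge behind the gate: grey base 220 x 100 mm, fixed rear jaw, sliding front jaw on two rods, scale rail on the right (-y). Origin on the ledge top; x axis from the front jaw to the rear jaw (away from the robot), z up
- jaw_travel (a joint): how far the holder's front jaw is drawn out (m): 0 = home, 0.070 = end of travel. It slides along -x of the holder, towards the gate side and the robot. Its spring pulls it home with 5.5 N at 0, rising by 1.1 N per 10 mm; nothing latches it. Starts at home
- jaw: the sliding front jaw with its pull handle, a steel bow on its front (moves as one); origin and axes as the holder's when the jaw is home
- pull_bar_grip (a point): middle of the cross-bar of that pull handle: round, 10 mm thick, level, along the holder's y, 90 mm long, 73 mm above the ledge top, 45 mm in front of the jaw's face: between them is an open window 40 mm clear and 80 mm long. The jaw is 130 mm wide; its top is 7 mm above the bar's centre
- jaw_pointer (a point): tip of the thin steel pointer (3 mm wide) that sticks out sideways from the right-hand end (-y) of the sliding jaw towards the scale; moves with the jaw
- rider: width rider: small dark steel block (10 mm along the scale, 22 mm across, 12 mm tall) with a brass thumbscrew on top, clamped on the scale rail at the holder's right-hand side, somewhere from 25 to 55 mm of jaw travel; it cannot move. Origin under its centre, axes as the holder's
- rider_mark (a point): the rider's mark: middle of the side of the rider that faces the pointer. Axes as the holder's. The pointer is level with the rider when the pointer's tip and this point have the same x along the holder's x axis
- coil: bystander: copper deflection coil, a flared ring 88 mm across, 53 mm tall, on the ledge; leave alone. Origin under its centre
- knob: bystander: small round grey plastic knob, 36 mm across, 18 mm tall, on the ledge beside a gate post; leave alone. Origin under its centre
- bolt_set: bystander: bronze mounting bolt set, two bolts standing head-down in a 56 x 18 mm strap, 40 mm tall, on the ledge beside a gate post; leave alone. Origin under its centre
- board: bystander: circuit board lying flat on the ledge, 120 x 90 mm, parts up to 26 mm tall, waiting to go into the holder; leave alone. Origin under its centre
- meter: bystander: hand multimeter lying flat on the counter in front of the ledge, to the right, 150 x 75 x 40 mm; leave alone. Origin under its centre
- screwdriver: bystander: screwdriver lying on the counter in front of the ledge, to the left, about 200 mm long; leave alone

How it is judged:
By the outcome, as a careful person would: the job done as asked, in the order asked, and still so for the second after the job is handed in, while the arm keeps its last pose, push and grip.
It also fails if it takes over 51 s, if anything falls off the work surface, if the arm or the gripper's body presses on something with over 40 N, if the wrist force passes 120 N, or if a joint passes its speed limit or range.

ROBOT

A 6-joint arm with a two-finger parallel gripper is mounted at the origin on the work surface. World frame = base frame: x ahead of the robot, y to its left, z up, the work surface at z = 0. Lengths are in m, angles in rad, forces in N, time in s.
With the tool pointing down it reaches from about 0.3 to 0.775 m from the base axis. Payload 14.6 kg.
Tool frame: the origin (TCP) lies on the centre line of the jaws, within the pads' length; the fingertips stand 19 mm ahead of it and the grasp point (between the pads) is the TCP; z points along the fingers, x is the direction in which the jaws open and shut, and the axes are right-handed (so a half turn about z gives the same grasp; the last joint's range is limited). The gripper opens to 94 mm and grips with 3 to 60 N. Pads are 16 mm wide; open, the fingers measure 119 mm over their backs; the gripper's body (75 mm by 177 mm) begins 78 mm behind the grasp point.
Start: joints at [-1.307, 0.3, 1.521, -0, 1.321, -0.067], TCP at [0.179, -0.52, 0.224] pointing down, gripper open.
Joint ranges: [-3.03, 3.03], [-0.79, 2.21], [0.23, 2.52], [-1.04, 4.18], [0, 3.07], [-2.55, 2.55]. Speed limits (rad/s): [2.22, 2.22, 2.57, 3.14, 3.14, 3.14].

INTERFACE

Orientations are given as [roll, pitch, yaw] about the fixed x, y, z axes, in that order (R = Rz(yaw) Ry(pitch) Rx(roll)).
In Python, from station import ctrl, imaging gives the robot as it stands.
- The arm moves only by the shell command python3 -m handwheel 'ROWS' [OPENING] [FORCE]. ROWS is JSON, a list that holds one entry, the list of rows, each a list of 4 numbers: the shift along the tool's x, y, z in m, then the turn about the tool's z in rad. A call has 1 to 10 rows; each row shifts and turns the pose as measured when the row begins, along the tool's axes as they then stand; what a row does not reach is not made up. A row lasts 1/10 s, in which the tool goes at most 50 mm and 8.59 degrees, less where a joint would pass 70% of its speed; a pose out of reach is approached as far as the arm can. A call is refused whole if a number of a shift passes 0.05 or a number of a turn 0.15, either way. A call with a gripper value outside its range is refused whole. OPENING is the finger opening in m, from 0 to 0.094, set as the call begins (- or left out, the last holds). The fingers move at their own pace and stop on an object; FORCE is the grip in N (left out, the last holds). Time passes only in rows, so rows that do not move let the fingers close. It gives the time, the measured TCP pose, the force and the opening at its end, in the units of the state.
- ctrl.get_obs(): the state, without advancing time (a new reading comes with each control period).
- imaging.camera(name): name is "scene" or "top"; returns the picture (400x640x3 uint8, red, green, blue); there is no depth.
- imaging.camera_model(name): a dict with "camera_matrix" (3x3 intrinsics, pixels), "k1" (the pictures are not rectified: a ray, as slopes to the right and down, at radius r is drawn at 1 + k1 r^2 times it, then the intrinsics apply), "position" and "attitude" of the camera in the world. Camera axes: x right, y up, looking along -z (the intrinsics and any distortion apply to the point x, -y, -z); pixel columns grow to the right and rows downward; lengths in m; the calibration is good to about 2 mm. A picture is of the moment at which its call begins. camera_model takes no time and is no camera call.
- ctrl.hand_in(): hands the job in, once; it reports no verdict.
The state is a dict: "time_s": time; "qpos": joint angles; "joint_vel": joint speeds; "tau": joint torques, N m; "ee_pos": TCP position; "eef_rot": TCP orientation; "force": force on the tool from outside, world axes, zero at the start; "moment": the same for the moment, N m; "grip_width": finger opening in m.
Only numpy, scipy, OpenCV 4.12 (cv2) and the standard library are available. Lean on these libraries where they do the work, as an engineer would, in place of code of your own. Each camera call takes 0.05 s, during which the arm holds its last target. There are 200 camera calls.

## Working session

There is one attempt and no reset: what is moved stays moved. The work goes in short steps, Python scripts to look and compute and a shell command to move; the robot and the scene stay as the last step left them, time stands still between calls to the robot, and variables do not carry over. Pictures are saved under pics/ and viewed, about 8 in all and at most 12, crops included, and the job is handed in when it is done.

```bash
ls; mkdir -p pics
cat > h.py <<'E'
import numpy as np, cv2
from station import ctrl, imaging
def snap(n,f):
    im=imaging.camera(n); cv2.imwrite('pics/'+f,im[:,:,::-1]); return im
def ray(n,u,v):
    m=imaging.camera_model(n);K=np.array(m['camera_matrix']);k=m['k1']
    d=cv2.undistortPoints(np.array([[[u,v]]],float),K,np.array([k,0,0,0,0.]))[0,0]
    from scipy.spatial.transform import Rotation as R
    a=np.array(m['attitude']); Rm=a if a.shape==(3,3) else (R.from_euler('xyz',a).as_matrix() if a.size==3 else R.from_quat(a).as_matrix())
    return np.array(m['position']),Rm@np.array([d[0],-d[1],-1])
def onz(n,u,v,z):
    p,d=ray(n,u,v); return p+d*(z-p[2])/d[2]
def two(a,b):
    p,d=ray('scene',*a);q,e=ray('top',*b)
    s=np.linalg.lstsq(np.c_[d,-e],q-p,rcond=None)[0]
    A=p+d*s[0];B=q+e*s[1];return (A+B)/2,np.linalg.norm(A-B)
E
python3 - <<'E'
from h import *
snap('scene','s0.png');snap('top','t0.png')
for n in('scene','top'):print(imaging.camera_model(n))
print(ctrl.get_obs())
E
```

```text
pics
{'camera_matrix': array([[381.93490148,   0.        , 322.33567818],
       [  0.        , 381.93490148, 195.94635588],
       [  0.        ,   0.        ,   1.        ]]), 'k1': 0.02308631038328962, 'position': array([ 1.13995924, -0.43092758,  0.82469808]), 'attitude': array([ 0.83622337, -0.02007119,  0.9693917 ])}
{'camera_matrix': array([[499.47984054,   0.        , 320.40958879],
       [  0.        , 499.47984054, 198.87134105],
       [  0.        ,   0.        ,   1.        ]]), 'k1': -0.022951908164189305, 'position': array([0.40010867, 0.04097754, 1.28805796]), 'attitude': array([ 0.12080849, -0.01635781, -1.58347409])}
{'time_s': 0.1, 'qpos': array([-1.30657183e+00,  3.00407681e-01,  1.52149117e+00,  2.01083235e-05,
        1.32070568e+00, -6.65836056e-02]), 'joint_vel': array([ 6.99967341e-05,  6.43190869e-04, -7.27026863e-04,  8.92139760e-04,
        3.88321741e-04, -3.84764136e-05]), 'tau': array([ 1.27178137e-03, -5.32642829e+01, -3.53284121e+01,  7.09299138e-02,
        2.34895886e-02, -7.60840112e-05]), 'ee_pos': array([ 0.17860047, -0.51997589,  0.22395915]), 'eef_rot': array([-3.14150589e+00,  1.00833199e-03, -1.23999316e+00]), 'force': array([-0.55847448,  0.62379345, -0.70847664]), 'moment': array([-0.04914874, -0.04747753, -0.00614561]), 'grip_width': 0.0939095957186135}
```

View pics/s0.png

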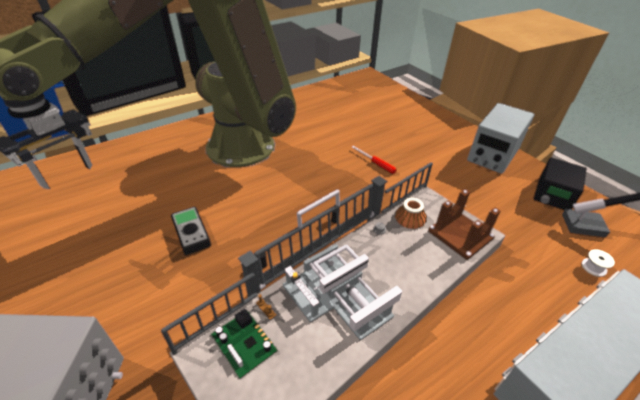

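View pics/t0.png

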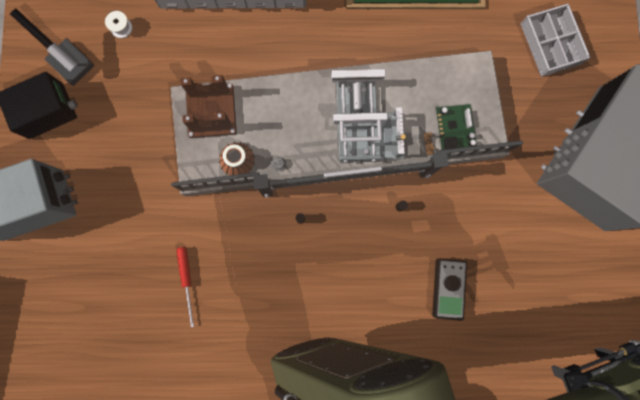

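The views show the ledge spanning about (175-515, 55-190) in the top picture. The gate's white bow bar is near (353,172) in top and (318,207) in scene. The rests are dark pegs at (300,218) and (402,206), and the holder is at about (360,115). I'll zoom in on both.

Run:
```python
import cv2
a=cv2.imread('pics/s0.png')[180:330,240:420];b=cv2.imread('pics/t0.png')[60:225,250:470]
cv2.imwrite('pics/s0c.png',cv2.resize(a,(720,600),interpolation=cv2.INTER_CUBIC))
cv2.imwrite('pics/t0c.png',cv2.resize(b,None,fx=3.6,fy=3.6,interpolation=cv2.INTER_CUBIC))
```

```text
(no output)
```

View pics/s0c.png

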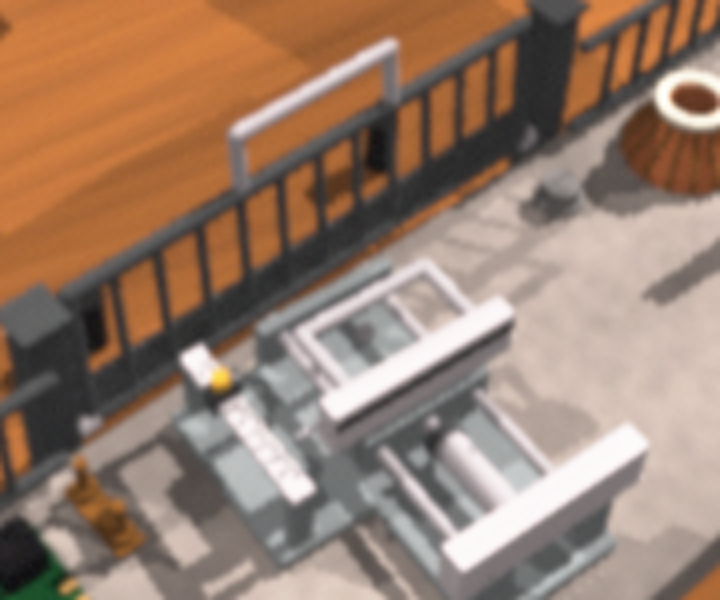

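View pics/t0c.png

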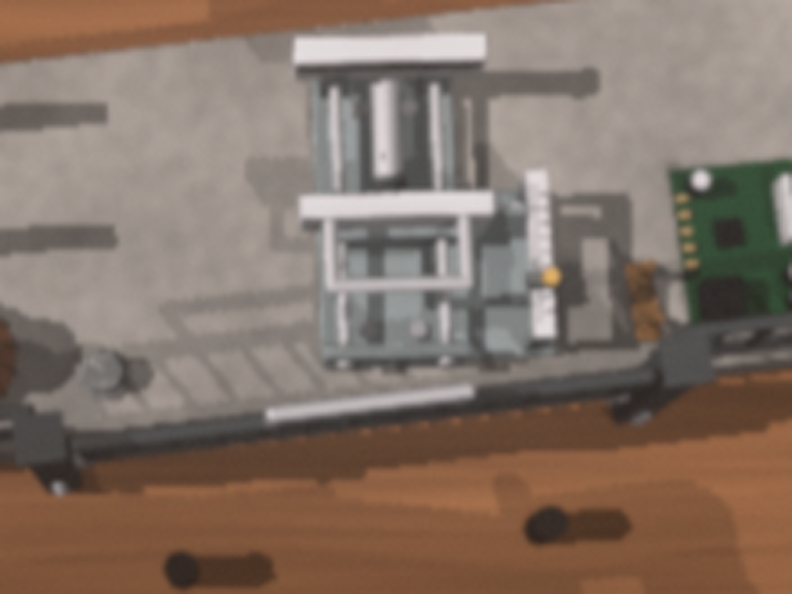

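Both close-ups show the bow bar's ends. In the scene picture they are (299.5,212.5) and (338,191.7); in top they are (381.9,168.9) and (324.4,174.7). The pull bar's ends in top are (342,138.6) and (380.5,138.6), and the brass thumbscrew is at (403.3,136.7) in top and (295,274.5) in scene. The gate is nearly upright.

Run:
```python
from h import *
S=lambda x,y:(240+x/4,180+y/4)
T=lambda x,y:(250+x/3.6,60+y/3.6)
np.set_printoptions(precision=4,suppress=True)
for n,s,t in [('bowR',(238,130),(473,392)),('bowL',(392,47),(270,413)),('pullR',(300,332),(468,283)),('pullL',(425,266),(333,285)),
 ('screw',(220,378),(552,276)),('jawR',(325,410),(491,204)),('jawL',(510,312),(302,207)),('rearR',(448,550),(485,48)),('rearL',(640,440),(296,52)),('postL',(553,5),(40,442)),('postR',(38,308),(685,355))]:
    print(n,*two(S(*s),T(*t)))
for n,t in [('peg1',(183,570)),('peg2',(548,525))]: print(n,onz('top',*T(*t),.05))
print('pull z.123',onz('top',*T(468,283),.123),onz('top',*T(333,285),.123))
for n,t in [('knob',(103,370)),('bolt',(645,300))]: print(n,onz('top',*T(*t),.06))
```

```text
bowR [ 0.598  -0.1113  0.2054] 0.005745914529195132
bowL [0.5857 0.011  0.2009] 0.0008253798299575111
pullR [ 0.6858 -0.1237  0.1216] 0.001791197740799536
pullL [ 0.6855 -0.0337  0.1209] 0.0022540582101056293
screw [ 0.6894 -0.1795  0.1242] 0.001693744858953555
jawR [ 0.7389 -0.1413  0.1226] 0.00027213840518890825
jawL [ 0.7398 -0.0134  0.1199] 0.0038196338574238934
rearR [ 0.8454 -0.1395  0.1282] 4.920253548502092e-05
rearL [ 0.8473 -0.0111  0.1211] 0.0036433898825306565
postL [0.5755 0.156  0.1613] 0.0014561022322525218
postR [ 0.6258 -0.2538  0.1707] 0.0016180307396497563
peg1 [0.502  0.0681 0.05  ]
peg2 [ 0.5304 -0.1856  0.05  ]
pull z.123 [ 0.6849 -0.1242  0.123 ] [ 0.6843 -0.0344  0.123 ]
knob [0.6408 0.1222 0.06  ]
bolt [ 0.6872 -0.2573  0.06  ]
```

Bow middle is about (0.592,-0.050,0.2035), hinge yaw about 0.115, and holder yaw about 0. Pull bar middle is about (0.685,-0.079,0.123). First move is to lift and turn.

```bash
python3 -m handwheel '[[[0,0,-0.01,-0.14],[0,0,-0.01,-0.14],[0,0,-0.01,-0.14],[0,0,-0.01,-0.14],[0,0,-0.01,-0.14],[0,0,-0.01,-0.14],[0,0,-0.01,-0.14],[0,0,-0.01,-0.14],[0,0,0,-0.14],[0,0,0,-0.14]]]' 0.06
```

```text
time_s: 1.1
ee_pos: [0.1783, -0.519, 0.3035]
eef_rot: [-3.133, 0.0, 0.214]
force: [-0.1, 0.1, -1.0]
grip_width: 0.0602
```

```bash
python3 -m handwheel '[[[0,0,0,0.1],[0.036,-0.033,0,0],[0.036,-0.033,0,0],[0.036,-0.033,0,0],[0.036,-0.033,0,0],[0.036,-0.033,0,0],[0.036,-0.033,0,0],[0.036,-0.033,0,0],[0.036,-0.033,0,0],[0,0,0,0]]]'; python3 -c "
from h import *
print(ctrl.get_obs()['ee_pos'],ctrl.get_obs()['eef_rot'])"
```

```text
time_s: 2.1
ee_pos: [0.4377, -0.2126, 0.3024]
eef_rot: [-3.127, 0.004, 0.116]
force: [-0.1, 0.2, -0.3]
grip_width: 0.0599
[ 0.4377359  -0.21263428  0.30241584] [-3.12693271  0.00358967  0.11642475]
```

```bash
python3 -m handwheel '[[[0.0345,-0.0288,0.006,0],[0.0345,-0.0288,0.006,0],[0.0345,-0.0288,0.006,0],[0.0345,-0.0288,0.006,0],[0.0345,-0.0288,0.006,0],[0,0,0,0]]]'
python3 - <<'E'
from h import *
a=snap('scene','s1.png');b=snap('top','t1.png')
a=a[140:290,230:410,::-1];b=b[100:250,280:440,::-1]
cv2.imwrite('pics/c1.png',np.hstack([cv2.resize(a,(400,333)),cv2.resize(b,(355,333))]))
E
```

```text
time_s: 2.7
ee_pos: [0.5966, -0.0445, 0.2707]
eef_rot: [-3.127, 0.007, 0.114]
force: [-0.7, -0.2, -0.2]
grip_width: 0.0596
```

View pics/c1.png

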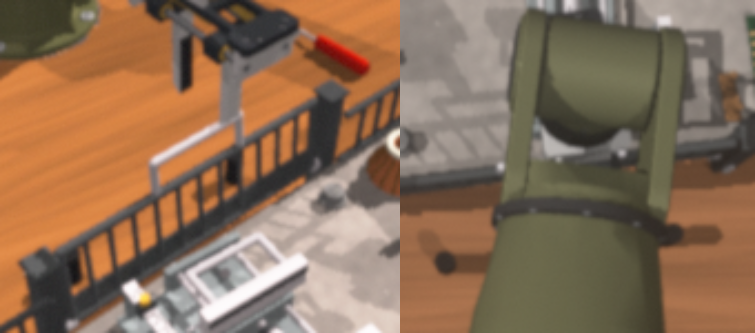

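The fingers straddle the bow bar from above. The arm hides the gate in the top view. I'll descend and close lightly.

```bash
python3 -m handwheel '[[[-0.0045,0.005,0.02,0],[0,0,0.02,0],[0,0,0.02,0],[0,0,0.005,0],[0,0,0,0]]]'; python3 -m handwheel '[[[0,0,0,0],[0,0,0,0],[0,0,0,0],[0,0,0,0],[0,0,0,0]]]' 0.0 10
```

```text
time_s: 3.3
ee_pos: [0.5879, -0.059, 0.208]
eef_rot: [-3.13, 0.002, 0.106]
force: [0.2, -0.4, 0.4]
grip_width: 0.0599
time_s: 3.8
ee_pos: [0.5884, -0.0604, 0.212]
eef_rot: [-3.132, -0.003, 0.104]
force: [0.3, 0.1, 0.0]
grip_width: 0.0232
```

```bash
python3 -m handwheel '[[[0,0,0.006,0],[0,0,0.003,0],[0,0,0,0],[0,0,0,0]]]' 0.0 10
```

```text
time_s: 4.2
ee_pos: [0.5889, -0.0602, 0.2034]
eef_rot: [-3.133, -0.005, 0.105]
force: [-1.4, 0.1, 4.5]
grip_width: 0.0098
```

The bar is held, opening 9.8 mm. Now I'll lower the gate along the arc, checking pose against the hinge circle.

```bash
python3 -m handwheel '[[[-0.010,0,0.001,0],[-0.010,0,0.0015,0],[-0.010,0,0.002,0],[-0.010,0,0.0025,0]]]' 0.0 18
```

```text
time_s: 4.6
ee_pos: [0.5493, -0.0646, 0.1945]
eef_rot: [-3.134, -0.007, 0.105]
force: [5.6, -1.8, -9.0]
grip_width: 0.0093
```

```bash
python3 -m handwheel '[[[-0.011,0,0.0045,0],[-0.0106,0,0.0056,0],[-0.0102,0,0.0063,0],[-0.0096,0,0.0072,0],[-0.009,0,0.008,0]]]'
```

```text
time_s: 5.1
ee_pos: [0.4978, -0.0699, 0.1604]
eef_rot: [-3.134, -0.009, 0.105]
force: [3.8, -2.0, -3.4]
grip_width: 0.0094
```

```bash
python3 -m handwheel '[[[-0.0083,0,0.0078,0],[-0.0075,0,0.0094,0],[-0.0067,0,0.0099,0],[-0.0058,0,0.0104,0],[-0.0051,0,0.0109,0]]]'
```

```text
time_s: 5.6
ee_pos: [0.4649, -0.0734, 0.1084]
eef_rot: [-3.136, -0.014, 0.105]
force: [10.2, -0.5, -4.6]
grip_width: 0.0092
```

```bash
python3 -m handwheel '[[[-0.0025,0,0.0105,0],[-0.0025,0,0.0105,0],[-0.0015,0,0.0105,0],[-0.0005,0,0.009,0]]]'
```

```text
time_s: 6.0
ee_pos: [0.4566, -0.074, 0.0639]
eef_rot: [-3.136, -0.011, 0.105]
force: [0.2, -1.9, -0.1]
grip_width: 0.0089
```

```bash
python3 -m handwheel '[[[0,0,0.005,0],[0,0,0.004,0],[0,0,0.003,0]]]';  python3 -m handwheel '[[[0,0,0.003,0],[0,0,0.001,0]]]'
```

```text
time_s: 6.3
ee_pos: [0.4567, -0.0742, 0.0524]
eef_rot: [-3.136, -0.01, 0.106]
force: [-15.1, -1.1, 27.0]
grip_width: 0.0094
time_s: 6.5
ee_pos: [0.4567, -0.0745, 0.0502]
eef_rot: [-3.136, -0.009, 0.106]
force: [-8.5, 0.8, 16.4]
grip_width: 0.0092
```

The upward force shows the gate on its rests. I'll release within the window (30 mm opening), then lift and look.

```bash
python3 -m handwheel '[[[0,0,-0.002,0],[0,0,0,0],[0,0,0,0],[0,0,0,0],[0,0,0,0]]]' 0.03; python3 -m handwheel '[[[0,0,-0.015,0],[0,0,-0.03,0],[0,0,-0.03,0],[0,0,-0.04,0],[0,0,-0.04,0],[0,0,0,0]]]'
python3 - <<'E'
from h import *
a=snap('scene','s2.png')[150:330,200:420,::-1]
cv2.imwrite('pics/c2.png',cv2.resize(a,None,fx=3.3,fy=3.3,interpolation=cv2.INTER_CUBIC))
E
```

```text
time_s: 7.0
ee_pos: [0.4569, -0.0742, 0.0519]
eef_rot: [-3.136, -0.009, 0.107]
force: [0.4, 0.3, -0.7]
grip_width: 0.0298
time_s: 7.6
ee_pos: [0.4548, -0.0749, 0.2112]
eef_rot: [-3.134, -0.005, 0.107]
force: [0.2, -0.7, -0.5]
grip_width: 0.0299
```

View pics/c2.png

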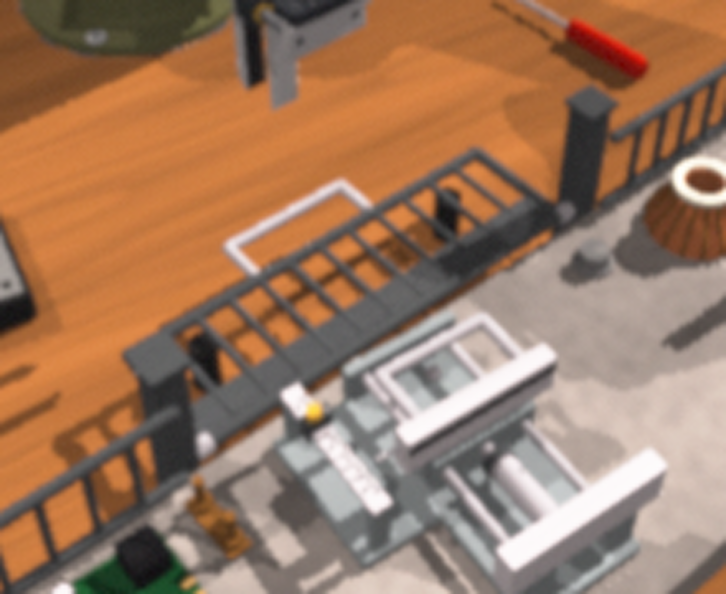

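The gate lies level on its rests, with the bow handle at (235,245)-(343,185) in this crop, and the other things are undisturbed. Now I'll zoom in on the pointer and rider and move over the pull bar.

```bash
python3 -m handwheel '[[[0,0,0,0.105],[0.04,0,0,0],[0.04,0.002,0,0],[0.04,0.002,0,0],[0.04,0,0,0],[0.04,0,0,0],[0.025,0,0,0],[0,0,0,0]]]' 0.034
python3 - <<'E'
from h import *
print(onz('scene',271.2,224.2,.055),onz('scene',303.9,206.1,.055),'bow')
a=cv2.imread('pics/s2.png')[255:315,275:335];b=cv2.imread('pics/t0.png')[95:165,370:415]
c=cv2.resize(a,(500,500),interpolation=cv2.INTER_CUBIC);d=cv2.resize(b,(300,467),interpolation=cv2.INTER_CUBIC)
d=cv2.copyMakeBorder(d,0,33,0,0,0)
cv2.imwrite('pics/c3.png',np.hstack([c,d]))
E
```

```text
time_s: 8.45
ee_pos: [0.6834, -0.0784, 0.1928]
eef_rot: [-3.13, 0.015, -0.004]
force: [0.3, 1.2, -1.2]
grip_width: 0.0338
[ 0.46458135 -0.12043844  0.055     ] [ 0.45287069 -0.00594078  0.055     ] bow
```

View pics/c3.png

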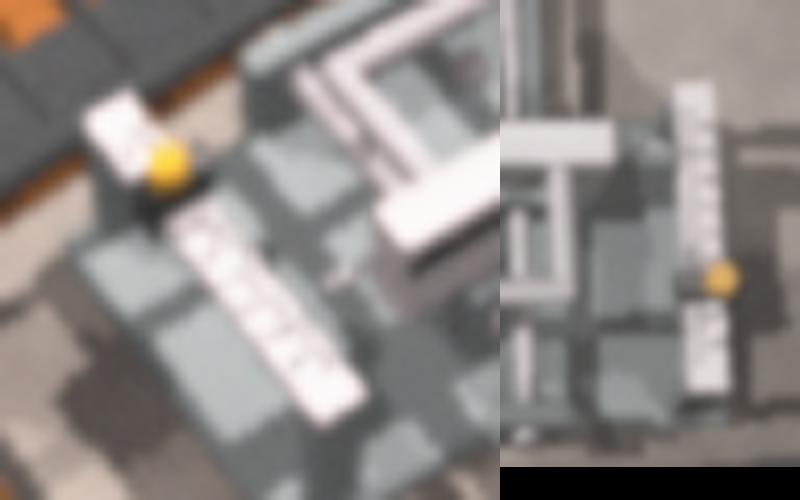

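The zoom shows the pointer's tip near (330,281) in the scene crop and (665,145) in the top crop. The rider's dark block sits in the gap of the scale under the brass screw, at about (170,195) and (690,278).

Run:
```python
from h import *
S=lambda x,y:(275+x/8.333-.0,255+y/8.333)
T=lambda x,y:(370+(x-500)/6.667,95+y/6.667)
np.set_printoptions(precision=4,suppress=True)
print('ptr',two(S(330,281),T(665,145)))
print('screw',two(S(168,165),T(721,279)))
print('scale far',two(S(345,408),T(695,82)),'near',two(S(105,105),T(710,392)))
for z in (.09,.1,.11,.12): print(z,'ptr',onz('scene',*S(330,281),z),onz('top',*T(665,145),z),'rider side',onz('scene',*S(205,188),z),onz('top',*T(678,278),z))
```

```text
ptr (array([ 0.7406, -0.1614,  0.1176]), np.float64(0.002122765338541878))
screw (array([ 0.6894, -0.1792,  0.1228]), np.float64(0.0018954462670783096))
scale far (array([ 0.7679, -0.175 ,  0.106 ]), np.float64(0.0025705941870575095)) near (array([ 0.6516, -0.177 ,  0.1059]), np.float64(0.0017328943986251772))
0.09 ptr [ 0.7256 -0.1499  0.09  ] [ 0.7481 -0.167   0.09  ] rider side [ 0.6811 -0.1621  0.09  ] [ 0.6975 -0.1703  0.09  ]
0.1 ptr [ 0.7313 -0.1538  0.1   ] [ 0.7452 -0.1653  0.1   ] rider side [ 0.6874 -0.1657  0.1   ] [ 0.695  -0.1685  0.1   ]
0.11 ptr [ 0.7369 -0.1576  0.11  ] [ 0.7422 -0.1636  0.11  ] rider side [ 0.6936 -0.1694  0.11  ] [ 0.6925 -0.1667  0.11  ]
0.12 ptr [ 0.7426 -0.1614  0.12  ] [ 0.7393 -0.1618  0.12  ] rider side [ 0.6999 -0.173   0.12  ] [ 0.69  -0.165  0.12 ]
```

```bash
python3 -m handwheel '[[[0.001,0,0.022,0],[0,0,0.022,0],[0,0,0.018,0],[0,0,0.006,0],[0,0,0,0]]]'; python3 -c "
from h import *
a=snap('scene','s3.png')[170:320,250:420,::-1]
cv2.imwrite('pics/c4.png',cv2.resize(a,None,fx=4,fy=4,interpolation=cv2.INTER_CUBIC))"
```

```text
time_s: 8.95
ee_pos: [0.6793, -0.0772, 0.1151]
eef_rot: [-3.129, 0.024, -0.004]
force: [0.4, -0.1, 0.3]
grip_width: 0.0337
```

View pics/c4.png

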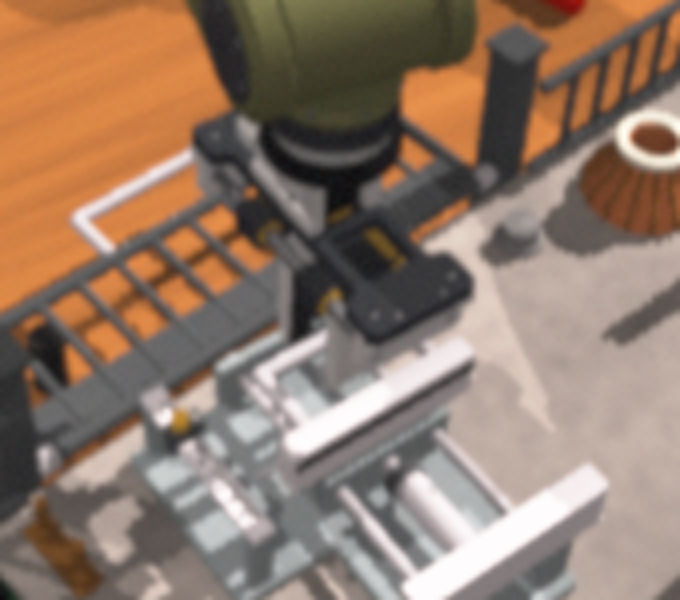

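The gripper is over the pull handle, one finger in the window, with no contact force. TCP is about 7 mm low and 5 mm short, so I'll correct that and close.

```bash
python3 -m handwheel '[[[0.005,0.001,-0.006,0],[0,0,0,0],[0,0,0,0],[0,0,0,0],[0,0,0,0]]]' 0 30
```

```text
time_s: 9.5
ee_pos: [0.6865, -0.0787, 0.1253]
eef_rot: [-3.13, 0.017, -0.003]
force: [4.4, -0.5, -5.6]
grip_width: 0.009
```

```bash
python3 -m handwheel '[[[-0.009,0,0,0],[-0.009,0,0,0],[-0.009,0,0,0],[-0.009,0,0,0],[-0.008,0,0,0],[0,0,0,0],[0,0,0,0]]]' 0 40;  python3 -c "
from h import *
a=snap('scene','s4.png')[250:310,275:355,::-1]
cv2.imwrite('pics/c5.png',cv2.resize(a,None,fx=10,fy=10,interpolation=cv2.INTER_CUBIC))"
```

```text
time_s: 10.2
ee_pos: [0.6452, -0.0795, 0.1253]
eef_rot: [-3.132, 0.004, -0.003]
force: [9.3, -0.8, -6.0]
grip_width: 0.0088
```

View pics/c5.png

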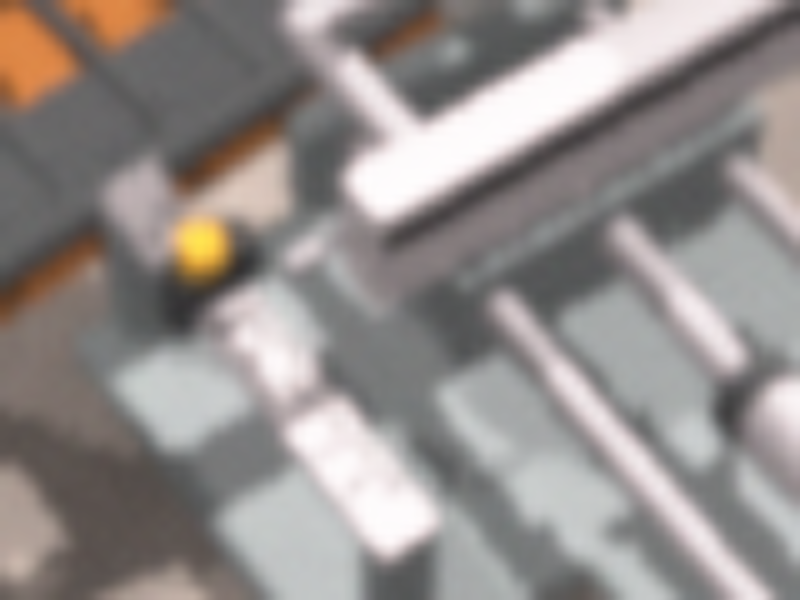

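The pointer (tip near (290,260)) is still a few mm short of the rider's block (about (245,255)-(195,320)). The pull force of 9.3 N agrees with the spring. I'll pull 7 mm more and compare directly in both views.

```bash
python3 -m handwheel '[[[-0.004,0,0.0005,0],[-0.003,0,0.0005,0],[0,0,0,0],[0,0,0,0]]]' 0 40;  python3 -c "
from h import *
A=snap('scene','s5.png');B=snap('top','t5.png')
a=A[255:295,282:322,::-1];b=B[110:150,375:415,::-1]
f=lambda i:cv2.resize(np.clip(255*(i/255.)**.6,0,255).astype('uint8'),(400,400),interpolation=cv2.INTER_CUBIC)
cv2.imwrite('pics/c6.png',np.hstack([f(a),f(b)]))
for n,I in(('scene',A),('top',B)):
  h=cv2.cvtColor(I,cv2.COLOR_RGB2HSV);m=cv2.inRange(h,(17,140,120),(35,255,255))
  r=np.zeros_like(m)
  if n=='scene': r[255:295,282:310]=1
  else: r[125:150,395:412]=1
  v,u=np.nonzero(m*r)
  if len(u):print(n,len(u),u.mean(),v.mean(),onz(n,u.mean()+0,v.mean(),.1228))
"
```

```text
time_s: 10.65
ee_pos: [0.6418, -0.0795, 0.1253]
eef_rot: [-3.133, -0.008, -0.003]
force: [10.2, 0.4, -6.8]
grip_width: 0.0091
scene 22 294.8636363636364 274.8636363636364 [ 0.68962772 -0.1789982   0.1228    ]
```

View pics/c6.png

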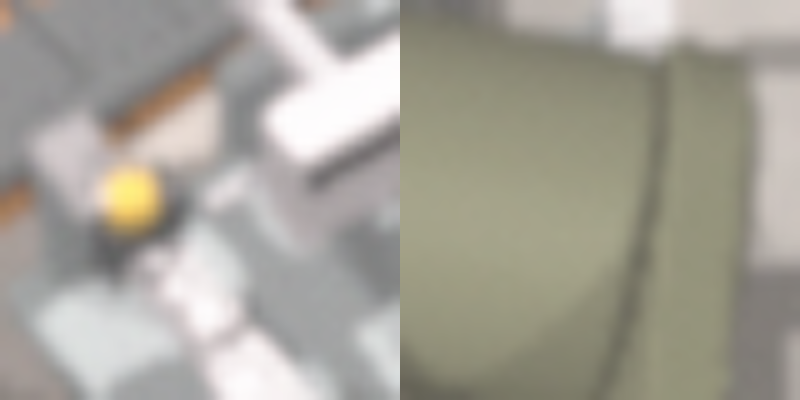

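The top view is blocked by the arm. In the scene view the pointer's tip is at (208,200) and the screw at (132,200), with the rider's dark top around (105-190,180-270). The pointer needs a few mm more, so I'll work out exactly how much from the undisturbed top picture and this one.

Run:
```python
from h import *
np.set_printoptions(precision=4,suppress=True,linewidth=200)
A=cv2.imread('pics/s5.png');T=cv2.imread('pics/t0.png')
h=cv2.cvtColor(T,cv2.COLOR_BGR2HSV)
m=cv2.inRange(h[125:150,396:412],(15,110,100),(35,255,255));v,u=np.nonzero(m);print('screw top',len(u),u.mean()+396,v.mean()+125,onz('top',u.mean()+396,v.mean()+125,.1228))
g=cv2.cvtColor(T,cv2.COLOR_BGR2GRAY);print('top ptr cols 384-398 rows 110-124');print(g[110:125,384:399])
print('rider cols 395-405 rows 128-144');print(g[128:145,395:408])
g=cv2.cvtColor(A,cv2.COLOR_BGR2GRAY);print('scene cols 290-310, rows 267-283');print(g[267:284,288:311])
for p in((302.5,274.4),(304.5,273.2)):
  for z in(.11,.112,.115):print(p,z,onz('scene',*p,z))
```

```text
screw top 17 402.88235294117646 136.58823529411765 [ 0.6895 -0.1794  0.1228]
top ptr cols 384-398 rows 110-124
[[ 82 101 127 135 134 135 135 137 138 137 138 154 191 212 217]
 [ 89 104 129 133 133 134 135 136 136 132 127 142 180 199 206]
 [124 132 141 131 128 128 129 130 130 126 118 130 171 195 201]
 [180 183 173 140 127 128 129 127 124 119 109 123 167 193 199]
 [214 213 194 149 131 132 135 132 127 115 103 116 163 192 199]
 [220 218 198 152 131 132 139 137 138 126 111 114 155 189 200]
 [219 217 199 152 127 126 133 139 153 153 139 128 152 186 195]
 [218 216 198 151 119 114 121 134 151 156 150 140 149 173 182]
 [206 202 184 139 105 100 113 127 138 140 141 137 146 173 184]
 [166 163 148 112  88  87 100 116 120 122 123 122 141 181 195]
 [119 117 108  89  80  79  87  99 103 103 103 108 141 186 200]
 [101  97  89  81  79  79  84  94  97  98  98 106 148 194 201]
 [ 97  90  84  78  79  78  82  93  96  97  98 109 152 198 202]
 [ 93  86  79  78  78  79  84  92  97  95  97 110 153 197 202]
 [ 88  81  79  79  78  78  80  87  95  96  98 109 150 195 201]]
rider cols 395-405 rows 128-144
[[152 167 1
[... 2153 characters left out ...]
03 202 190 165 139 126 124 129 145 158]
 [ 89  87  79  64  54  52  61  86 124 159 162 162 201 219 212 202 189 161 133 125 123 128 136]
 [ 89  86  80  69  60  56  77 108 143 175 182 189 219 226 216 208 199 180 146 127 125 123 125]
 [ 92  95  97  93  86  74  93 120 131 149 182 216 221 223 226 219 206 188 157 129 122 123 119]
 [114 122 131 135 124 103 118 136 140 153 199 234 231 229 230 222 208 185 156 129 123 123 119]]
(302.5, 274.4) 0.11 [ 0.6899 -0.1593  0.11  ]
(302.5, 274.4) 0.112 [ 0.6912 -0.1601  0.112 ]
(302.5, 274.4) 0.115 [ 0.6931 -0.1612  0.115 ]
(304.5, 273.2) 0.11 [ 0.6896 -0.1538  0.11  ]
(304.5, 273.2) 0.112 [ 0.6909 -0.1546  0.112 ]
(304.5, 273.2) 0.115 [ 0.6928 -0.1557  0.115 ]
```

Triangulated pointer home x is about 0.7395 to 0.740, which agrees with the jaw's centre. The rider is at 0.6895 in both views, so travel should be about 50 mm. It now stands at 44.7 mm, so roughly 5 mm remain.

```bash
python3 -m handwheel '[[[-0.004,0,0.0005,0],[-0.004,0,0.0005,0],[-0.0015,0,0,0],[0,0,0,0],[0,0,0,0]]]' 0 40;  python3 - <<'E'
from h import *
np.set_printoptions(precision=4,suppress=True,linewidth=220)
print(ctrl.get_obs()['ee_pos'])
A=snap('scene','s6.png');g=cv2.cvtColor(A,cv2.COLOR_RGB2GRAY)
print('rows266-280 cols 294-312');print(g[264:280,294:314])
a=A[250:290,280:320,::-1]; b=A[240:290,300:380,::-1]
cv2.imwrite('pics/c7.png',np.hstack([cv2.resize(a,(400,400),interpolation=cv2.INTER_CUBIC),cv2.copyMakeBorder(cv2.resize(b,(400,250),interpolation=cv2.INTER_CUBIC),0,150,0,0,0)]))
# jaw top profile: sample along holder x at y=-.1, -.125, z=.130, in scene
from scipy.spatial.transform import Rotation as R
m=imaging.camera_model('scene');Rm=R.from_euler('xyz',m['attitude']).as_matrix()
def proj(P):
    c=Rm.T@(np.array(P)-m['position']);q=np.array([[[c[0],-c[1],-c[2]]]])
    return cv2.projectPoints(q,np.zeros(3),np.zeros(3),np.array(m['camera_matrix']),np.array([m['k1'],0,0,0,0.]))[0][0,0]
for y in(-.13,-.11,-.04,-.02):
    print(y,[int(cv2.getRectSubPix(g,(1,1),tuple(map(float,proj([x,y,.130]))))[0,0]) for x in np.arange(.670,.712,.002)])
for z in(.112,.115,.1175,.12):print(z,'aligned tip px',proj([.6895,-.160,z]))
E
```

```text
time_s: 11.25
ee_pos: [0.6369, -0.0796, 0.1253]
eef_rot: [-3.135, -0.023, -0.002]
force: [10.5, -0.1, -6.4]
grip_width: 0.0088
[ 0.6369 -0.0796  0.1253]
rows266-280 cols 294-312
[[ 85  79  72  72  79  88  99 121 140 135 108 100 113 163 221 240 249 250 251 252]
 [ 74  72  72  79  91 109 135 161 175 157 116  96 119 185 239 249 251 252 252 253]
 [ 64  71  82  99 122 149 174 191 190 163 117  94 113 170 228 248 252 252 252 252]
 [ 66  78 102 131 162 183 196 196 184 158 113  94 106 143 194 236 250 252 249 242]
 [ 79  97 132 166 191 194 192 185 166 139 109  96 103 130 160 202 237 242 229 196]
 [110 115 141 169 185 175 168 157 138 123 107 100 110 129 142 161 188 196 162 125]
 [160 131 131 144 153 141 134 129 126 130 128 121 123 130 135 138 139 131 103  76]
 [206 167 144 127 120 116 121 133 150 170 170 146 138 132 130 129 123  97  72  78]
 [223 202 178 135 100 101 121 153 190 201 189 165 159 146 136 129 122  95  84 102]
 [222 215 200 151 104  96 115 155 189 187 166 161 172 159 142 134 130 113 110 120]
 [217 214 200 152 103  87  94 128 152 143 134 144 161 158 145 138 132 124 123 125]
 [204 198
[... 311 characters left out ...]
34 124 117]
 [ 57  63  80 116 155 188 213 212 203 190 165 138 125 124 129 133 129 124 122 118]]
-0.13 [193, 192, 193, 195, 192, 197, 206, 229, 243, 250, 251, 252, 252, 251, 241, 214, 158, 108, 75, 81, 102]
-0.11 [110, 134, 153, 157, 149, 144, 151, 201, 237, 247, 251, 252, 252, 250, 236, 202, 146, 100, 72, 85, 106]
-0.04 [154, 156, 152, 155, 155, 168, 189, 212, 227, 231, 234, 236, 234, 226, 195, 153, 109, 79, 76, 94, 112]
-0.02 [190, 193, 195, 195, 197, 203, 215, 225, 229, 231, 232, 232, 230, 217, 197, 173, 168, 175, 183, 184, 182]
0.112 aligned tip px [302.1395 273.8737]
0.115 aligned tip px [302.1195 273.0691]
0.1175 aligned tip px [302.1028 272.3957]
0.12 aligned tip px [302.0861 271.7198]
```

View pics/c7.png

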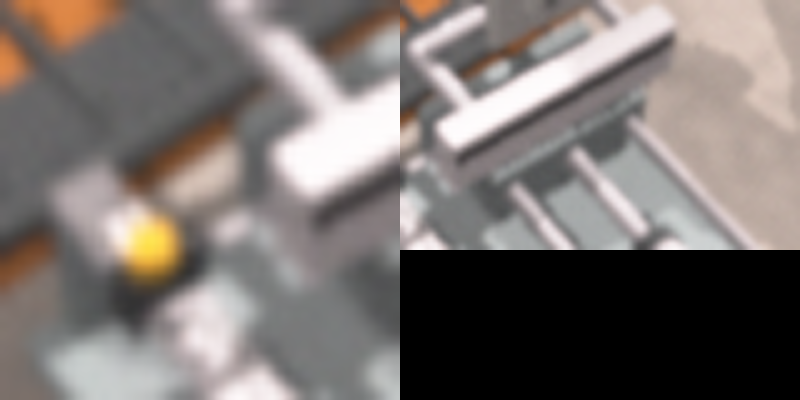

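In this view the pointer's tip is right beside the rider, at px (302.5,272.3). The aligned tip at z=0.1175 is predicted at (302.1,272.4). I'll do one numeric check of the pointer's height from the home pictures.

Run:
```python
from h import *
np.set_printoptions(precision=4,suppress=True,linewidth=220)
for f in('s0','s2'):
    g=cv2.cvtColor(cv2.imread(f'pics/{f}.png'),cv2.COLOR_BGR2GRAY);print(g[282:295,309:324])
    h=cv2.cvtColor(cv2.imread(f'pics/{f}.png'),cv2.COLOR_BGR2HSV)[262:290,285:305];v,u=np.nonzero(cv2.inRange(h,(17,140,120),(35,255,255)));print('screw',u.mean()+285,v.mean()+262)
for t in(116.4,116.8,117.2):
  for s in((314.5,288.1),(314.5,288.6)):
    print(t,s,two(s,(393.7,t)))
print('screw',two((294.86,274.86),(402.88,136.59)))
```

```text
[[109 113 114 116 121 136 156 167 181 185 168 162 201 238 248]
 [112 115 115 118 133 163 183 187 190 187 169 147 163 211 238]
 [114 115 115 120 133 163 186 194 192 185 166 145 143 165 198]
 [120 117 116 117 123 144 172 190 189 176 156 136 132 137 142]
 [144 128 119 115 119 129 160 188 180 160 143 129 127 127 120]
 [165 149 130 120 124 142 170 193 170 152 144 132 130 126 113]
 [178 167 149 132 137 162 173 176 160 161 155 139 130 122 117]
 [196 177 166 151 141 153 147 136 137 158 162 147 135 126 122]
 [221 194 175 164 139 126 120 118 120 136 155 155 142 132 127]
 [227 217 185 170 151 126 115 113 115 123 143 162 152 137 127]
 [228 227 195 174 165 146 125 112 113 117 133 157 161 145 127]
 [225 224 212 190 174 161 136 111 106 112 122 139 151 141 124]
 [215 221 222 214 193 169 144 112  95 102 107 117 125 122 116]]
screw 294.8421052631579 275.10526315789474
[[115 115 116 119 122 138 158 169 184 185 170 165 205 239 249]
 [115 115 117 119 132 163 184 191 193 189 170 149 164 214 240]
 [116 117 115 120 135 166 189 195 195 189 169 146 143 169 200]
 [122 120 116 117 124 144 175 192 191 178 158 13
[... 561 characters left out ...]
109 119 127 123 117]]
screw 294.8421052631579 275.10526315789474
116.4 (314.5, 288.1) (array([ 0.7405, -0.1599,  0.1185]), np.float64(0.0006740221639483519))
116.4 (314.5, 288.6) (array([ 0.7408, -0.1601,  0.1173]), np.float64(0.0006886461203151761))
116.8 (314.5, 288.1) (array([ 0.7399, -0.1598,  0.1177]), np.float64(0.000159627995932266))
116.8 (314.5, 288.6) (array([ 0.7402, -0.16  ,  0.1164]), np.float64(0.000173718402849657))
117.2 (314.5, 288.1) (array([ 0.7393, -0.1597,  0.1169]), np.float64(0.0003553973278589064))
117.2 (314.5, 288.6) (array([ 0.7396, -0.1599,  0.1156]), np.float64(0.00034184243609470177))
screw (array([ 0.6896, -0.1792,  0.1229]), np.float64(0.00036315470479362784))
```

The pointer's home x is 0.7400 and the rider is at 0.6896, so the jaw needs 50.4 mm. It stands at 49.6 mm, and the scene view puts the pointer on the mark within about 1 mm. I'll do a short hold to confirm it is still, then hand in.

```bash
python3 -m handwheel '[[[-0.0005,0,0,0],[0,0,0,0],[0,0,0,0]]]'
python3 - <<'E'
from h import *
imaging.camera('top');A=snap('scene','s7.png');o=ctrl.get_obs();print(o['ee_pos'],o['joint_vel'],o['force'],o['grip_width'])
print(cv2.cvtColor(A,cv2.COLOR_RGB2GRAY)[269:276,300:305])
if abs(o['ee_pos'][0]-.6365)<.0015: print(ctrl.hand_in())
E
```

```text
time_s: 11.6
ee_pos: [0.6387, -0.0796, 0.1253]
eef_rot: [-3.135, -0.03, -0.002]
force: [10.6, -0.4, -5.9]
grip_width: 0.0088
[ 0.6388018  -0.07957742  0.12529443] [-3.26487955e-04 -2.86197462e-05  4.80435998e-04 -1.39805446e-03
  3.21964084e-04  1.45213867e-03] [10.40165527 -0.25925701 -6.16823482] 0.00884309192253239
[[189 171 155 130 107]
 [160 139 131 122 111]
 [127 124 125 133 135]
 [115 126 148 165 175]
 [108 141 176 184 185]
 [ 98 140 175 165 155]
 [ 85 121 141 136 128]]
```

Zero rows creep home by about 0.8 mm each, because each one re-anchors to the sagged pose. I'll re-pull and end on a moving row, then check that it settles.

```bash
python3 -m handwheel '[[[-0.0025,0,0,0],[-0.0018,0,0,0],[-0.0012,0,0,0],[-0.001,0,0,0]]]'
python3 - <<'E'
from h import *
for i in range(8):
    A=imaging.camera('scene');o=ctrl.get_obs();print(o['time_s'],o['ee_pos'],abs(o['joint_vel']).max())
print(cv2.cvtColor(A,cv2.COLOR_RGB2GRAY)[269:276,300:305])
E
```

```text
time_s: 12.1
ee_pos: [0.6358, -0.0796, 0.1253]
eef_rot: [-3.136, -0.04, -0.002]
force: [11.6, -0.9, -7.0]
grip_width: 0.0085
12.15 [ 0.63572309 -0.07964423  0.12529816] 0.005679669967655093
12.2 [ 0.63574993 -0.07963734  0.12530919] 0.004614377478201842
12.25 [ 0.6357587  -0.07961857  0.12529579] 0.0020560554261935993
12.3 [ 0.63574388 -0.07963493  0.1252865 ] 0.0009046815490027996
12.35 [ 0.63575367 -0.07964141  0.12529997] 0.0015470566122514154
12.4 [ 0.63574723 -0.07963806  0.12529416] 0.0018666697724017281
12.45 [ 0.63575623 -0.07963447  0.12530291] 0.001949584334042356
12.5 [ 0.63573767 -0.07963558  0.12527657] 0.0018073303192284109
[[160 136 122 118 113]
 [131 126 134 146 148]
 [123 141 170 190 187]
 [123 161 195 201 189]
 [114 149 176 166 156]
 [ 93 119 134 130 130]
 [ 82 108 121 124 123]]
```

```bash
python3 -m handwheel '[[[-0.0003,0,0,0]]]'
python3 - <<'E'
from h import *
for i in range(8):
    A=imaging.camera('scene');o=ctrl.get_obs()
print(o['time_s'],o['ee_pos'],abs(o['joint_vel']).max(),o['force'])
print(cv2.cvtColor(A,cv2.COLOR_RGB2GRAY)[269:276,300:305])
if .6358<=o['ee_pos'][0]<=.6372: print(ctrl.hand_in())
E
```

```text
time_s: 12.6
ee_pos: [0.6362, -0.0796, 0.1253]
eef_rot: [-3.136, -0.042, -0.001]
force: [9.6, -0.3, -6.0]
grip_width: 0.009
13.0 [ 0.63624595 -0.07963293  0.12527932] 0.0014793035950719058 [10.60801204 -0.16085774 -6.50247406]
[[172 157 138 124 108]
 [139 129 128 135 136]
 [123 130 147 165 170]
 [122 151 178 181 172]
 [115 156 179 159 145]
 [ 94 130 148 133 127]
 [ 83 113 126 123 121]]
the job is handed in; nothing more can be done
None
```

I lowered the gate onto its rests while holding its bow handle, then let go. I then pulled the jaw out against its spring and handed in at 13.0 s, still gripping it still beside the rider.

- **Gate:** at the end of the lowering I felt upward contact force at about 51 mm height. The picture after release shows the gate lying level on its rests.
- **Jaw:** travel at hand-in was about 50.3 mm by the tool position, against the 50.4 mm I measured from the two cameras. The arm was at rest, and the pull of about 10.6 N agrees roughly with the spring (about 11 N).
- **Pointer and rider:** the pointer's tip stood at row 272.4 in the scene picture, where I predicted 272.4 for alignment. The rider's mark itself is hidden from that camera, so I placed it from the thumbscrew, assumed to sit at the rider's centre. I trust the alignment to about 1 to 1.5 mm.
- **Creep corrected:** on my first holding check the jaw crept about 2 mm towards home. I pulled it back out and ended on a move that held steady for the last 0.4 s.
- **Disagreement:** the centre of the jaw's top edge read about 2 mm different from one end to the other, and I did not resolve that.
- **Other things:** they looked undisturbed in the pictures I viewed.

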